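Mount the sprung reflector holder and draw it open for the card

TASK

Take the sprung reflector holder off the plywood gear tray and push its sleeve down onto the spigot of the tabletop stand until it sits fully home on the shoulder, then let it go. Then pull the jaw on the bright rod straight out against the spring until the dark ring on the rod has just come out of the tube (within about 5 mm), and finish while still holding it there with the gripper, so that I can slip the card between the jaws. Leave the crockery, lens, tape and clamp on the table where they are.

Things in the scene. Friction and masses are not known exactly. Their poses are not given: they have to be found in the camera images.
- holder_grip (a point): Reflector holder (about 0.5 kg): centre of the black casting (40 along x, 28 wide, 40 mm high, flat sides: grip here) in the middle of its level bar. Axes: x along the bar to the moving jaw, z up. The 22 mm tube (axis 1 mm above this point) runs x -105 to +85 mm; fixed jaw at x -125 to -105, 13 mm below to 47 mm above this point. Starts lying level and loose in the tray's notches.
- sleeve_rim (a point): Centre of the open lower rim of the holder's steel sleeve (28 mm outside), 67 mm straight below the casting's centre; same axes as holder_grip. Bore 17.8 mm, 47 mm deep, closed above by the casting.
- tube_mouth (a point): Centre of the tube's mouth (aluminium collar, 27 mm diameter), where the bright rod comes out; 85 mm along x from the casting's centre and 1 mm above it.
- jaw_grip (a point): Moving jaw: black upright jaw 20 (along the bar) x 28 (across) x 60 mm high on the end of the bright 14 mm rod. The point is 16 mm below its top and 30 mm above the rod's axis; gripped across its 28 mm here, fingertips stay above the rod. Axes as holder_grip; shut, it lies 125 mm along x and 31 mm above the casting's centre, with 30 mm of bare rod behind it. It draws straight out along x.
- moving_jaw: The moving jaw with its rod, as one part (90 g), at first on the side away from the robot; the fixed jaw looks alike but sits directly on the other end of the tube, with no rod showing. Its origin coincides with the sleeve's rim centre when shut and moves with the jaw along x.
- draw (a joint): How far the rod is drawn out of the tube, m: 0 = shut (the spring holds it so), 0.070 = the dark ring (6 mm wide, hidden in the tube before) has just come out, its inner edge at the tube's mouth; end stop at 0.095. The spring pulls back with 4 N when shut and 9.6 N at the ring, and shuts the rod if let go.
- shoulder (a point): Stand: round cast base 140 mm across, does not move, with a column and an upright steel spigot. This point is the centre of the shoulder (33 mm disc) on which the sleeve's rim rests when fully home, 75 mm above the table.
- spigot_top (a point): Centre of the top of the stand's spigot, 121 mm above the table: 16 mm diameter, 46 mm tall above the shoulder, the last 6 mm tapering to 9 mm. The mounted holder can swivel freely on it.
- tray: Plywood gear tray, does not move, 120 (its x) x 160 (its y) x 90 mm high, 9 mm walls; origin under its centre. Notches 25 mm wide and 15 mm deep in its two 160 mm sides carry the holder's tube, the bar along the tray's x; the sleeve hangs inside, 12 mm above the floor. Small hardware under 20 mm high lies inside near its ends.
- platter: White serving platter with vegetables, 130 x 230 x 40 mm, origin under its centre. Leave alone.
- bowl: White bowl, 120 mm across, 52 mm high, origin under its centre. Leave alone.
- dip_bowl: Small bowl, 90 mm across, 42 mm high, origin under its centre. Leave alone.
- ramekin: Black ramekin, 68 mm across, 38 mm high, standing between stand and tray, origin under its centre. Leave alone.
- lens: Black camera lens standing on end, 80 mm across, 102 mm high, origin under its centre. Leave alone.
- tape_roll: Roll of grey tape lying flat, 110 mm across, 48 mm high, origin under its centre. Leave alone.
- spring_clamp: Steel spring clamp lying flat, about 130 x 75 x 22 mm, origin under its centre. Leave alone.
- holder: The whole reflector holder; its origin is the centre of the sleeve's lower rim, axes as holder_grip.
Things that resemble listed ones, but are neither listed nor needed, are in the scene too. Leave any turquoise or yellow look-alike of the part that bears shoulder alone.

How it is judged:
On the way, in this order (a step that is already met when the one before it is completed fails the run):
1. the sleeve sits fully home on the spigot, the rod still shut, and the gripper has let go (horizontal distance between sleeve_rim and shoulder below 0.004 m and z of sleeve_rim in the frame of shoulder below 0.005 m and angle between holder_grip's own z axis and vertical below 0.09 rad and value of joint draw below 0.015 m and contact force between the fingers and holder below 0.3 N), for 0.2 s.
2. the rod is drawn out to its ring by the gripper (horizontal distance between sleeve_rim and shoulder below 0.004 m and z of sleeve_rim in the frame of shoulder below 0.005 m and angle between holder_grip's own z axis and vertical below 0.09 rad and value of joint draw between 0.064 and 0.077 m and contact force between the fingers and moving_jaw above 3 N and linear speed of moving_jaw below 0.03 m/s), for 0.3 s.
At the end, for the whole second after the job is handed in: The sleeve's rim rests on the stand's shoulder (within 4 mm sideways and 5 mm in height, holder tilted less than 5 degrees), the rod is drawn out to 64 to 77 mm (ring at the mouth, -6 to +7 mm), still, and the gripper is holding the moving jaw (more than 3 N between fingers and jaw) (all of step 2); the arm keeps its last pose, push and grip.
It fails at once if the platter, a bowl or the ramekin is shoved or tipped (moved more than 30 mm) (distance of any of platter, bowl, dip_bowl, ramekin from where it was at the start of the episode above 0.03 m).
It fails at once if the lens, tape roll or spring clamp is shoved or tipped (moved more than 30 mm) (distance of any of lens, tape_roll, spring_clamp from where it was at the start of the episode above 0.03 m).
It also fails if it takes over 58 s, if anything falls off the work surface, if the arm or the gripper's body presses on something with over 40 N, if the wrist force passes 120 N, or if a joint passes its speed limit or range.

ROBOT

A 7-joint arm with a two-finger parallel gripper is mounted at the origin on the work surface. World frame = base frame: x ahead of the robot, y to its left, z up, the work surface at z = 0. Lengths are in m, angles in rad, forces in N, time in s.
With the tool pointing down it reaches from about 0.4 to 0.85 m from the base axis. Payload 4.5 kg.
Tool frame: the origin (TCP) lies between the finger pads; the fingertips stand 8 mm ahead of it and the grasp point (between the pads) lies 11 mm behind it (arm.nose_length is the distance from the TCP to the fingertips, in m); z points along the fingers, y is the line along which they close (so a half turn about z gives the same grasp; the last joint's range is limited). The gripper opens to 88 mm and grips with 3 to 60 N. Pads are 18 mm wide; open, the fingers measure 123 mm over their backs; the gripper's body (75 mm by 187 mm) begins 45 mm behind the grasp point.
Start: joints at [-1.262, 0.689, -0.195, 1.565, 0.157, 0.902, -0.215], TCP at [0.17, 0.602, 0.247] pointing down, gripper open.
Joint ranges: [-3.01, 3.01], [-0.46, 2.08], [-1.47, 1.51], [0.13, 2.56], [-1, 4.14], [0.04, 2.09], [-2.66, 2.66]. Speed limits (rad/s): [2.57, 2.57, 3.14, 3.14, 3.14, 3.14, 3.14].

INTERFACE

Orientations are given as [roll, pitch, yaw] about the fixed x, y, z axes, in that order (R = Rz(yaw) Ry(pitch) Rx(roll)).
In Python, from workcell import sensors, cams, order, arm gives the robot as it stands.
- The arm moves only by the tool apply_moves, never from a script. Its argument "steps" is a list that holds one entry, the list of rows, each a list of 7 numbers: the shift along the tool's x, y, z in cm, then the turn, a rotation vector about the tool's x, y, z in rad, then the finger opening in cm, from 0 to 8.81. A call has exactly 8 rows; each row shifts and turns the commanded pose from where the row before left it, along the tool's axes as they then stand; what a row does not reach is not made up. A row lasts 1/8 s, in which the tool goes at most 62.5 mm and 10.7 degrees, less where a joint would pass 70% of its speed; a pose out of reach is approached as far as the arm can. A call is refused whole if a number of a shift passes 6.25 or a number of a turn 0.188, either way. A call with a gripper value outside its range is refused whole. The fingers move at their own pace and stop on an object; "grip_force" is the grip in N (left out, the last holds). Time passes only in rows, so rows that do not move let the fingers close, or fill a call up. It gives the time, the measured TCP pose, the force, the opening and the grip force at its end, in the units of the state.
- sensors.state(): the state, without advancing time (a new reading comes with each control period).
- cams.camera(name): name is "side" or "top" or "wrist"; returns the picture (400x640x3 uint8, red, green, blue); there is no depth.
- cams.camera_model(name): a dict with "camera_matrix" (3x3 intrinsics, pixels), "world_to_cam" (4x4, takes a point from world to camera coordinates). Camera axes: x right, y down, z forward; pixel columns grow to the right and rows downward; lengths in m; the calibration is good to about 2 mm. A picture is of the moment at which its call begins: read the wrist's pose just before it. camera_model takes no time and is no camera call; for the wrist camera it gives the pose at the moment of the call.
- order.close_job(): hands the job in; it is judged then, once.
The state is a dict: "t": time; "qpos": joint angles; "joint_velocities": joint speeds; "tau": joint torques, N m; "position": TCP position; "eef_rot": TCP orientation; "ft_force": force on the tool from outside, world axes, zero at the start; "moment": the same for the moment, N m; "width": finger opening in m; "gripper_force": force on a finger pad.
Only numpy, scipy, OpenCV 4.12 (cv2) and the standard library are available. Lean on these libraries where they do the work, as an engineer would, in place of code of your own. Each camera call takes 0.05 s, during which the arm holds its last target. There are 200 camera calls.

## Working session

There is one attempt and no reset: what is moved stays moved. The work goes in short steps, Python scripts to look and compute and a tool call to move; the robot and the scene stay as the last step left them, time stands still between calls to the robot, and variables do not carry over. Pictures are saved under pics/ and viewed, at most 13 in all, crops included, and the job is handed in when it is done.

Besides the shell and the picture viewer there is one more tool, called after ">>>" as name(argument=value, ...), one argument or row to a line, values as JSON. apply_moves: Moves the arm, as the interface text tells. Its arguments: {"type":"object","properties":{"steps":{"type":"array","items":{"type":"array","items":{"type":"array","items":{"type":"number"}}}},"grip_force":{"type":"number"}},"required":["steps"]}

```bash
mkdir -p pics
python3 - <<'E'
from workcell import sensors, cams
import cv2, numpy as np
s=sensors.state()
print({k:np.round(v,3).tolist() for k,v in s.items()})
for n in("side","top"):
    im=cams.camera(n); cv2.imwrite(f"pics/{n}0.png",im[:,:,::-1]); m=cams.camera_model(n); print(n,np.round(m["camera_matrix"],1).tolist(),np.round(m["world_to_cam"],3).tolist())
a=cv2.imread("pics/side0.png");
E
```

```text
{'t': 0.0, 'qpos': [-1.262, 0.69, -0.195, 1.566, 0.157, 0.902, -0.215], 'joint_velocities': [0.0, 0.001, 0.002, -0.002, -0.001, -0.0, -0.001], 'tau': [-0.0, -52.756, -1.267, -15.343, -0.053, 0.007, 0.0], 'position': [0.169, 0.601, 0.246], 'eef_rot': [-3.14, 0.0, 2.867], 'ft_force': [-0.036, 0.46, -0.874], 'moment': [0.038, 0.038, -0.03], 'gripper_force': 0.0, 'width': 0.088}
side [[487.8, 0.0, 318.4], [0.0, 487.8, 198.2], [0.0, 0.0, 1.0]] [[0.983, -0.185, -0.003, -0.51], [-0.129, -0.674, -0.727, 0.148], [0.132, 0.715, -0.686, 1.724], [0.0, 0.0, 0.0, 1.0]]
top [[506.8, 0.0, 318.1], [0.0, 506.8, 204.8], [0.0, 0.0, 1.0]] [[0.026, -1.0, 0.016, -0.02], [-0.997, -0.027, -0.071, 0.513], [0.072, -0.015, -0.997, 1.64], [0.0, 0.0, 0.0, 1.0]]
```

View pics/side0.png

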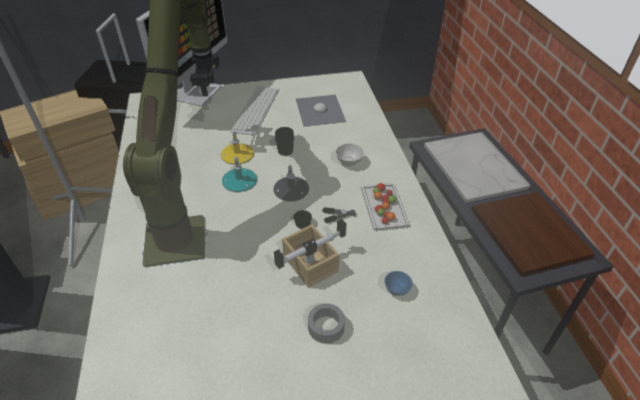

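View pics/top0.png

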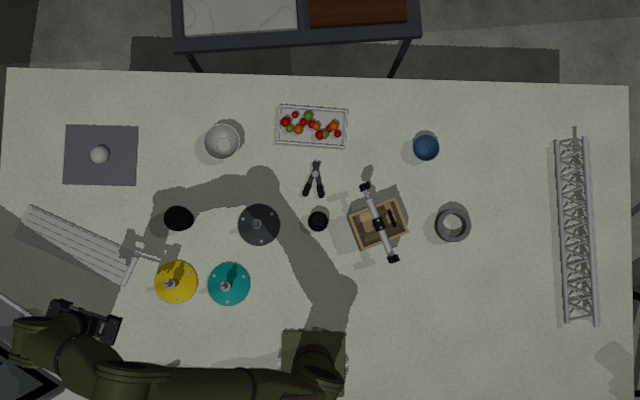

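Side view: the dark stand is at about (291,188), with the tray at (310,255) and turquoise/yellow decoys near (239,180) and (237,153). Top view: the stand is at (259,224), the tray at (378,222), the moving jaw at (365,187) and the fixed jaw at (392,259). I'll zoom in on these next.

```bash
cat > h.py <<'E'
import numpy as np, cv2
from workcell import sensors, cams
def ray(n,px,m=None):
    m=m or cams.camera_model(n); T=np.array(m["world_to_cam"]);K=np.array(m["camera_matrix"])
    d=T[:3,:3].T@np.linalg.solve(K,[px[0],px[1],1]); c=-T[:3,:3].T@T[:3,3]; return c,d
def onz(n,px,z,m=None):
    c,d=ray(n,px,m); return c+d*(z-c[2])/d[2]
def proj(n,p,m=None):
    m=m or cams.camera_model(n); T=np.array(m["world_to_cam"]);q=np.array(m["camera_matrix"])@(T[:3,:3]@p+T[:3,3]);return q[:2]/q[2]
E
python3 - <<'E'
from h import *
for nm,px,z in(("stand",(259,224),.02),("cast",(378,223),.105),("mj",(365,187),.13),("fj",(392,259),.13),("ram",(318,221),.038),("lens",(178,217),.1),("tape",(452,223),.048)): print(nm,onz("top",px,z).round(3))
a=cv2.imread("pics/top0.png")[170:275,225:425]; b=cv2.imread("pics/side0.png")[150:290,260:360]
a=cv2.resize(a,None,fx=4,fy=4,interpolation=3); b=cv2.resize(b,None,fx=4,fy=4,interpolation=3)
cv2.imwrite("pics/za.png",a);cv2.imwrite("pics/zb.png",b)
E
```

```text
stand [0.445 0.184 0.02 ]
cast [ 0.456 -0.193  0.105]
mj [ 0.564 -0.147  0.13 ]
fj [ 0.347 -0.234  0.13 ]
ram [ 0.46  -0.007  0.038]
lens [0.458 0.427 0.1  ]
tape [ 0.464 -0.439  0.048]
```

View pics/za.png

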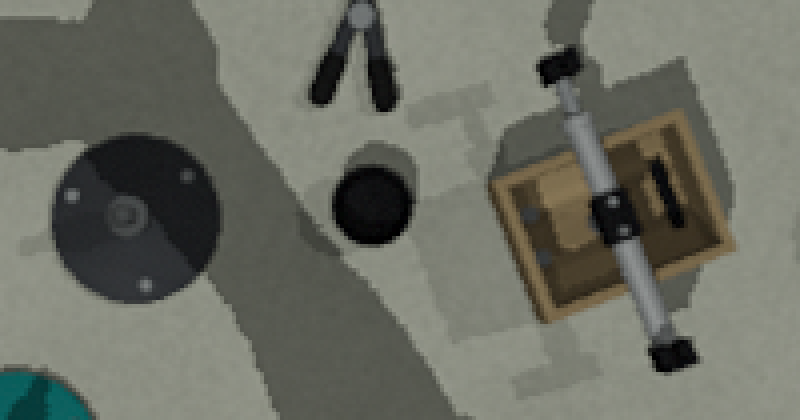

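View pics/zb.png

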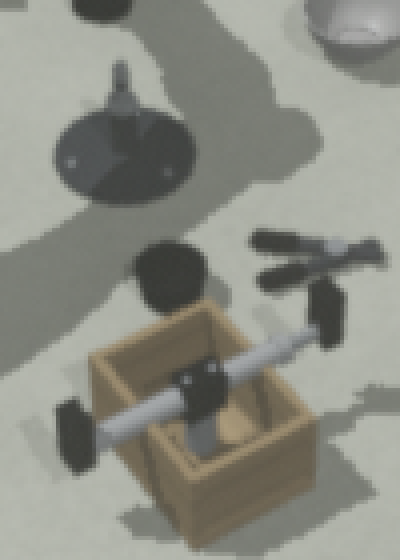

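Zoomed: the spigot top is at about (256.3,223.8) and the base centre at (259.1,224.5). The casting is at (379,224.2). The jaws are at (364.5,186.5) for the moving one, with bare rod behind it, and (393.2,258.5) for the fixed one.

Run:
```python
from h import *
print("spig",onz("top",(256.3,223.8),.121),"base",onz("top",(259.1,224.5),.012))
c=onz("top",(379,224.2),.105);print("cast",c)
# side check
print("side spig",onz("side",(260+120/4,150+62/4),.121),"cast",onz("side",(260+200/4,150+365/4),.105))
m=onz("top",(364.5,186.5),.13)-onz("top",(393.2,258.5),.13);print(np.hypot(*m[:2]),np.arctan2(m[1],m[0]))
# tube edge direction from tube axis at z .097
u=onz("top",(225+577/4,170+115/4),.097)-onz("top",(225+660/4,170+335/4),.097);print(np.arctan2(u[1],u[0]))
```

```text
spig [0.44263873 0.18201275 0.121     ] base [0.44399764 0.18435728 0.012     ]
cast [ 0.45212651 -0.19569967  0.105     ]
side spig [0.44556374 0.18633057 0.121     ] cast [ 0.45609629 -0.18733847  0.105     ]
0.2357498406338696 0.39905991015327474
0.3804431244802884
```

```bash
cat >> h.py <<'E'
def plan(wps,grip,p0=None,y0=None):
    """rows (tool axes, cm/rad) through waypoints (x,y,z,yaw), tool pointing down; carries rounding over"""
    s=sensors.state(); p=np.array(s["position"] if p0 is None else p0); y=s["eef_rot"][2] if y0 is None else y0
    for w in wps:
        c,sn=np.cos(y),np.sin(y); R=np.array([[c,sn,0],[sn,-c,0],[0,0,-1]])
        d=np.round(R.T@(np.array(w[:3])-p)*100,2); t=round(-(w[3]-y),3)
        print([*d.tolist(),0,0,t,grip]); p=p+R@d/100; y-=t
    print("end",p.round(4),round(y,4))
def lin(a,b,n): a,b=np.array(a),np.array(b); return [a+(b-a)*k/n for k in range(1,n+1)]
E
python3 - <<'E'
from h import *
w=[]
for k in range(1,17):
    f=k/16; a=1.297+f*(-.400-1.297); r=.625+f*(.493-.625); w.append((r*np.cos(a),r*np.sin(a),.246,2.867+f*(.385-2.867)))
plan(w,6)
E
```

```text
[-6.46, -1.11, 0.0, 0, 0, np.float64(0.155), 6]
[-6.49, -0.85, 0.0, 0, 0, np.float64(0.155), 6]
[-6.44, -0.53, 0.0, 0, 0, np.float64(0.155), 6]
[-6.37, -0.22, 0.0, 0, 0, np.float64(0.155), 6]
[-6.29, 0.08, 0.0, 0, 0, np.float64(0.156), 6]
[-6.19, 0.37, 0.0, 0, 0, np.float64(0.155), 6]
[-6.07, 0.65, 0.0, 0, 0, np.float64(0.155), 6]
[-5.96, 0.93, 0.0, 0, 0, np.float64(0.155), 6]
[-5.82, 1.19, 0.0, 0, 0, np.float64(0.155), 6]
[-5.67, 1.44, 0.0, 0, 0, np.float64(0.155), 6]
[-5.52, 1.67, 0.0, 0, 0, np.float64(0.155), 6]
[-5.35, 1.9, 0.0, 0, 0, np.float64(0.155), 6]
[-5.18, 2.12, 0.0, 0, 0, np.float64(0.156), 6]
[-4.99, 2.33, 0.0, 0, 0, np.float64(0.155), 6]
[-4.8, 2.51, 0.0, 0, 0, np.float64(0.155), 6]
[-4.61, 2.69, 0.0, 0, 0, np.float64(0.155), 6]
end [ 0.454 -0.192  0.246] 0.3849
```

>>> apply_moves(
  steps=[
    [[-5.4,-0.9,0,0,0,0.13,6],[-5.4,-0.7,0,0,0,0.13,6],[-5.4,-0.5,0,0,0,0.13,6],[-5.4,-0.2,0,0,0,0.13,6],[-5.4,0.1,0,0,0,0.13,6],[-5.3,0.3,0,0,0,0.13,6],[-5.2,0.4,0,0,0,0.13,6],[-5.2,0.6,0,0,0,0.13,6]],
  ],
)

```text
t: 1.1
position: [0.4791, 0.3148, 0.2464]
eef_rot: [-3.141, 0.0, 1.823]
ft_force: [0.4, 1.5, -0.1]
width: 0.06
gripper_force: 0.0
```

Run:
```python
from h import *
s=sensors.state();p=s["position"];y0=s["eef_rot"][2];print(p,y0)
a0=np.arctan2(p[1],p[0]);r0=np.hypot(*p[:2]);w=[]
for k in range(1,15):
    f=min(k/13,1); a=a0+f*(-.400-a0); r=r0+f*(.493-r0); w.append((r*np.cos(a),r*np.sin(a),.246,y0+f*(.385-y0)))
plan(w,6)
```

```text
[0.47912434 0.31484246 0.24637791] 1.8225359353258141
[-4.3, 0.65, 0.04, 0, 0, np.float64(0.111), 6]
[-4.23, 0.78, -0.0, 0, 0, np.float64(0.11), 6]
[-4.15, 0.91, -0.0, 0, 0, np.float64(0.111), 6]
[-4.08, 1.05, -0.0, 0, 0, np.float64(0.11), 6]
[-4.0, 1.16, -0.0, 0, 0, np.float64(0.111), 6]
[-3.91, 1.28, -0.0, 0, 0, np.float64(0.11), 6]
[-3.83, 1.4, -0.0, 0, 0, np.float64(0.111), 6]
[-3.73, 1.5, -0.0, 0, 0, np.float64(0.111), 6]
[-3.64, 1.62, -0.0, 0, 0, np.float64(0.11), 6]
[-3.54, 1.71, -0.0, 0, 0, np.float64(0.111), 6]
[-3.44, 1.8, -0.0, 0, 0, np.float64(0.11), 6]
[-3.34, 1.9, -0.0, 0, 0, np.float64(0.111), 6]
[-3.24, 1.98, -0.0, 0, 0, np.float64(0.111), 6]
[0.0, -0.0, -0.0, 0, 0, np.float64(-0.0), 6]
end [ 0.4541 -0.192   0.246 ] 0.3845
```

Run:
```python
from h import *
m=cams.camera_model("wrist");T=np.array(m["world_to_cam"]);print(np.round(m["camera_matrix"],1).tolist(), (-T[:3,:3].T@T[:3,3]).round(3),T[2,:3].round(2))
print(proj("wrist",np.array([.444,.184,.121]),m),proj("wrist",np.array([.444,.184,.075]),m))
```

```text
[[314.5, 0.0, 316.5], [0.0, 314.5, 198.1], [0.0, 0.0, 1.0]] [0.464 0.381 0.384] [ 0.06 -0.25 -0.97]
[245.83161322 312.62419646] [254.93548248 287.10955403]
```

>>> apply_moves(
  steps=[
    [[-4.3,0.65,0,0,0,0.111,6],[-4.2,0.8,0,0,0,0.111,6],[-4.2,0.9,0,0,0,0.111,6],[-4.1,1.0,0,0,0,0.111,6],[-4.0,1.2,0,0,0,0.111,6],[-3.9,1.3,0,0,0,0.111,6],[-3.8,1.4,0,0,0,0.111,6],[-3.7,1.5,0,0,0,0.111,6]],
  ],
)

```text
t: 2.1
position: [0.524, -0.0113, 0.2464]
eef_rot: [-3.141, 0.0, 0.935]
ft_force: [1.3, -0.3, -0.1]
width: 0.0602
gripper_force: 0.0
```

>>> apply_moves(
  steps=[
    [[-3.6,1.6,0,0,0,0.11,6],[-3.5,1.7,0,0,0,0.11,6],[-3.4,1.8,0,0,0,0.11,6],[-3.3,1.9,0,0,0,0.11,6],[-3.2,2.0,0,0,0,0.11,6],[0,0,0,0,0,0,6],[0,0,0,0,0,0,6],[0,0,0,0,0,0,6]],
  ],
)

```text
t: 3.1
position: [0.457, -0.1876, 0.2465]
eef_rot: [-3.141, -0.0, 0.392]
ft_force: [0.2, 0.8, 0.7]
width: 0.0601
gripper_force: 0.0
```

Run:
```python
from h import *
m=cams.camera_model("wrist");im=cams.camera("wrist");s=sensors.state();print(s["position"],s["eef_rot"])
cv2.imwrite("pics/w1.png",im[:,:,::-1]); T=np.array(m["world_to_cam"]);print((-T[:3,:3].T@T[:3,3]).round(3),T[2,:3].round(2))
print("cast top exp",proj("wrist",np.array([.454,-.192,.105]),m))
import pickle;pickle.dump(m,open("w1.pkl","wb"))
```

```text
[ 0.45691395 -0.18774733  0.24652367] [-3.14085424e+00 -3.61798542e-04  3.91536025e-01]
[ 0.52  -0.161  0.385] [-0.24 -0.1  -0.97]
cast top exp [320.19022091 195.28588262]
```

View pics/w1.png

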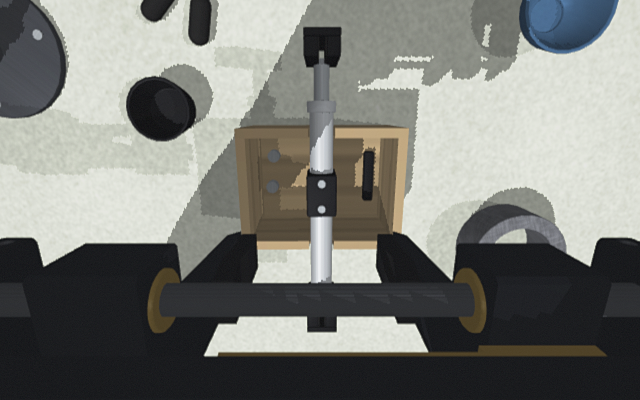

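The wrist view shows the casting top at x 307–336, y 173–216, with its centre near (321.5,195). Its bar runs nearly vertical in the image, from the collar at (322,108) to the tube's lower part at (320.5,275).

Run:
```python
from h import *
import pickle;m=pickle.load(open("w1.pkl","rb"))
print(onz("wrist",(321.5,195),.105,m)); u=onz("wrist",(321,125),.097,m)-onz("wrist",(320.8,270),.097,m);yaw=np.arctan2(u[1],u[0]);print(yaw)
c=onz("wrist",(321.5,195),.105,m); 
plan(lin((*sensors.state()["position"],.3915),(c[0],c[1],.075,yaw),8),6)
```

```text
[ 0.45470948 -0.19300774  0.105     ]
0.39358033733318804
[-0.05, 0.05, 2.14, 0, 0, np.float64(-0.0), 6]
[-0.05, 0.05, 2.15, 0, 0, np.float64(-0.0), 6]
[-0.05, 0.05, 2.14, 0, 0, np.float64(-0.001), 6]
[-0.05, 0.05, 2.15, 0, 0, np.float64(-0.0), 6]
[-0.05, 0.05, 2.14, 0, 0, np.float64(-0.0), 6]
[-0.05, 0.05, 2.14, 0, 0, np.float64(-0.001), 6]
[-0.05, 0.05, 2.15, 0, 0, np.float64(0.0), 6]
[-0.05, 0.05, 2.14, 0, 0, np.float64(-0.0), 6]
end [ 0.4547 -0.193   0.075 ] 0.3935
```

>>> apply_moves(
  steps=[
    [[-0.1,0.1,2.5,0,0,0,6],[-0.1,0.1,2.5,0,0,0,6],[-0.1,0.1,2.5,0,0,0,6],[-0.1,0.1,2.5,0,0,0,6],[0,0,2.5,0,0,0,6],[0,0,2.5,0,0,0,6],[0,0,1.1,0,0,0,6],[0,0,1.0,0,0,0,6]],
  ],
)

```text
t: 4.15
position: [0.4546, -0.194, 0.0754]
eef_rot: [3.141, -0.0, 0.39]
ft_force: [-0.8, -0.2, 0.7]
width: 0.0597
gripper_force: 0.0
```

>>> apply_moves(
  steps=[
    [[0,0,0,0,0,0,2.2],[0,0,0,0,0,0,2.2],[0,0,0,0,0,0,2.2],[0,0,0,0,0,0,2.2],[0,0,0,0,0,0,2.2],[0,0,0,0,0,0,2.2],[0,0,-0.5,0,0,0,2.2],[0,0,-0.5,0,0,0,2.2]],
  ],
  grip_force=40,
)

```text
t: 5.15
position: [0.4537, -0.1942, 0.0855]
eef_rot: [-3.141, 0.001, 0.389]
ft_force: [0.3, 0.4, -5.7]
width: 0.0277
gripper_force: 40.0
```

Run:
```python
from h import *
s=sensors.state();p=s["position"];y=s["eef_rot"][2]
a=(p[0],p[1],.215,y);b=(.444,.1,.215,y)
plan(lin((*p,y),a,4)+lin(a,b,6)+lin(b,(.444,.184,.215,y),3),2.2)
```

```text
[0.0, 0.0, -3.24, 0, 0, np.float64(-0.0), 2.2]
[0.0, 0.0, -3.23, 0, 0, np.float64(-0.0), 2.2]
[0.0, 0.0, -3.24, 0, 0, np.float64(-0.0), 2.2]
[0.0, 0.0, -3.24, 0, 0, np.float64(-0.0), 2.2]
[1.71, -4.6, 0.0, 0, 0, np.float64(-0.0), 2.2]
[1.71, -4.6, 0.0, 0, 0, np.float64(-0.0), 2.2]
[1.71, -4.6, 0.0, 0, 0, np.float64(-0.0), 2.2]
[1.71, -4.59, 0.0, 0, 0, np.float64(-0.0), 2.2]
[1.71, -4.6, 0.0, 0, 0, np.float64(-0.0), 2.2]
[1.7, -4.6, 0.0, 0, 0, np.float64(-0.0), 2.2]
[1.07, -2.59, 0.0, 0, 0, np.float64(-0.0), 2.2]
[1.06, -2.59, 0.0, 0, 0, np.float64(-0.0), 2.2]
[1.06, -2.59, 0.0, 0, 0, np.float64(-0.0), 2.2]
end [0.444 0.184 0.215] 0.3888
```

>>> apply_moves(
  steps=[
    [[0,0,-2.5,0,0,0,2.2],[0,0,-3.2,0,0,0,2.2],[0,0,-3.2,0,0,0,2.2],[0,0,-3.0,0,0,0,2.2],[0.5,-1.5,-1.0,0,0,0,2.2],[1.0,-3.0,0,0,0,0,2.2],[1.5,-4.0,0,0,0,0,2.2],[1.5,-4.0,0,0,0,0,2.2]],
  ],
)

```text
t: 6.15
position: [0.4476, -0.0603, 0.2147]
eef_rot: [-3.141, 0.001, 0.388]
ft_force: [0.7, -0.2, -5.7]
width: 0.0272
gripper_force: 40.0
```

>>> apply_moves(
  steps=[
    [[1.6,-4.0,0,0,0,0,2.2],[1.6,-4.0,0,0,0,0,2.2],[1.6,-4.0,0,0,0,0,2.2],[1.5,-4.0,0,0,0,0,2.2],[1.2,-3.0,0,0,0,0,2.2],[0.7,-2.0,0,0,0,0,2.2],[0.5,-1.3,0,0,0,0,2.2],[0.2,-0.5,0,0,0,0,2.2]],
  ],
)

```text
t: 7.15
position: [0.444, 0.1836, 0.2146]
eef_rot: [3.142, 0.001, 0.389]
ft_force: [0.5, 0.3, -4.9]
width: 0.0275
gripper_force: 40.0
```

Run:
```python
from h import *
m=cams.camera_model("wrist");s=sensors.state();im=cams.camera("wrist");print(s["position"],s["eef_rot"],s["width"],s["ft_force"])
w=im[:,:,::-1]; t=cams.camera("top")[:,:,::-1]; sd=cams.camera("side")[:,:,::-1]
for n,i in zip("wts",(w,t,sd)): cv2.imwrite(f"pics/{n}2.png",i)
P=np.array([.444,.184,.121]);
for n in("wrist","top","side"): print(n,proj(n,P),proj(n,np.array(s["position"])+[0,0,-.0574]))
x,y=map(int,proj("side",P)); z=cv2.resize(sd[y-60:y+50,x-70:x+70],None,fx=4,fy=4,interpolation=3)
print(x-70,y-60)
cv2.imwrite("pics/c2.png",z)
```

```text
[0.44396665 0.18356355 0.21458063] [3.14156259e+00 5.34598344e-04 3.89476840e-01] 0.027499151394940108 [ 0.45059498  0.25843797 -4.89068974]
wrist [314.87343305 204.93137546] [315.23431992 220.80188781]
top [255.66437008 223.33701442] [254.5210501  222.92833275]
side [289.67633486 165.93890233] [289.25617423 158.46001558]
219 105
```

View pics/c2.png

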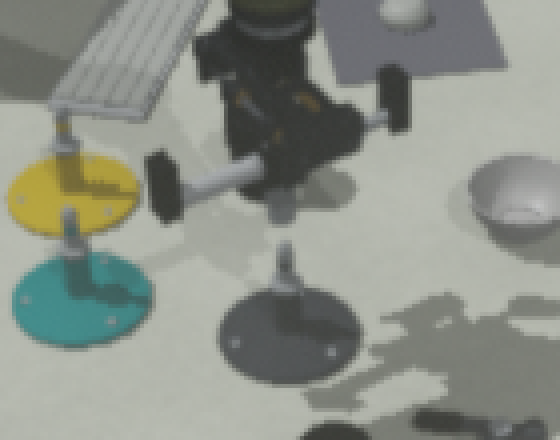

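View pics/w2.png

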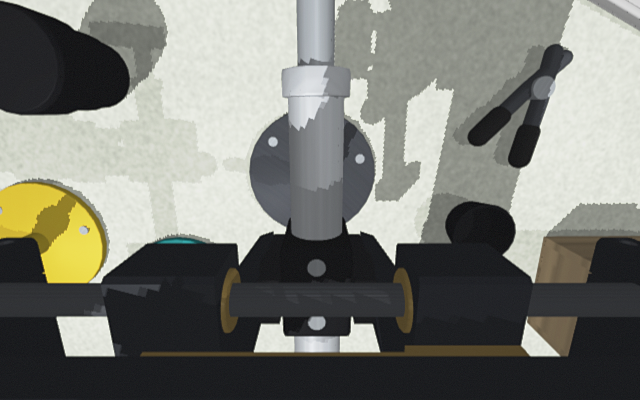

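Side crop: the sleeve rim is at about (282,222) and the spigot top at (286,243), almost in line. The wrist view shows the base disc's edge behind the tube, the collar's far edge at y≈66, and screws at (316.5,268) and (316.5,323). Next, a fit for a finer offset.

Run:
```python
from h import *
from scipy.optimize import least_squares
def circ(P):
    f=least_squares(lambda q:np.hypot(P[:,0]-q[0],P[:,1]-q[1])-q[2],[*P.mean(0),.07],loss="soft_l1",f_scale=.001).x; return f
# wrist: base edge via brightness drop, known approx ellipse centre(313,170) r~63
g=cv2.cvtColor(cv2.imread("pics/w2.png"),6).astype(float); E=[]
for a in np.radians(list(range(150,232,3))+list(range(-55,31,3))):
    rr=np.arange(50,74,.25); v=cv2.remap(g,(313+rr*np.cos(a)).astype("f4")[None],(170+rr*np.sin(a)).astype("f4")[None],1)[0]
    d=v[6:]-v[:-6]; k=d.argmax()
    if d[k]>40: E.append((313+rr[k+3]*np.cos(a),170+rr[k+3]*np.sin(a)))
for z in(.008,.012,.016):
    f=circ(np.array([onz("wrist",e,z)[:2] for e in E])); print("wrist",len(E),z,f.round(4))
g=cv2.cvtColor(cv2.imread("pics/top0.png"),6).astype(float); E=[]
for a in np.radians(range(0,360,5)):
    rr=np.arange(15,28,.25); v=cv2.remap(g,(259.1+rr*np.cos(a)).astype("f4")[None],(224.5+rr*np.sin(a)).astype("f4")[None],1)[0]
    d=v[6:]-v[:-6]; k=d.argmax()
    if d[k]>25: E.append((259.1+rr[k+3]*np.cos(a),224.5+rr[k+3]*np.sin(a)))
print("top",len(E),circ(np.array([onz("top",e,.012)[:2] for e in E])).round(4))
g=cv2.cvtColor(cv2.imread("pics/side2.png") if 0 else cv2.imread("pics/s2.png"),6)
print(g[154:178,280:300])
s=sensors.state()["position"]
print("collar vs tcp along bar",onz("wrist",(316,66),s[2]+.0096+.0145)-s)
```

```text
wrist 57 0.008 [0.4466 0.1888 0.0698]
wrist 57 0.012 [0.4473 0.189  0.069 ]
wrist 57 0.016 [0.448  0.1892 0.0682]
top 72 [0.4449 0.1863 0.0692]
[[106  79  71  65  68  80  88  88  88  88  88  88  93 114 114 104 103 104
  105 104]
 [155 134 126 109 103  93  92  88  88  89  89  89  92 101 104 105 104 105
  104 104]
 [176 176 173 158 149 125 103  91  89  92  94  96  96 104 109 113 115 113
  113 109]
 [178 179 178 172 166 147 110  97  94  97  99  98 104 127 140 145 148 148
  145 142]
 [173 173 172 165 161 148 112 102  98  99  99 100 114 156 175 176 176 176
  177 177]
 [164 164 164 163 162 154 119 105  99 100 100 102 122 165 178 178 179 179
  179 179]
 [163 163 163 163 163 158 136 115 107 106 109 124 148 174 177 178 178 179
  180 180]
 [164 163 163 164 164 164 162 147 141 141 144 158 173 176 178 177 178 178
  179 179]
 [165 164 164 164 164 171 176 176 176 176 175 178 179 178 178 178 177 178
  178 179]
 [165 165 166 164 166 177 180 180 179 178 177 179 180 178 179 177 178 178
  178 180]
 [166 166 165 165 166 176 179 181 179 174 172 174 179 178 178 177 178 179
  178 180]
 [165 166 166 166 166
[... 443 characters left out ...]
99  93 102 141 176 180 181 180 180
  180 180]
 [168 172 182 183 183 183 182 173 121  85  82  94 138 175 179 179 180 180
  180 179]
 [170 175 182 184 184 183 180 170 130  93  84 100 137 172 180 179 180 180
  180 180]
 [175 182 182 184 185 183 177 156 126 105  99 101 120 152 171 179 181 180
  179 179]
 [178 179 178 181 184 182 171 150 127 108 101 100 103 118 149 178 182 180
  179 178]
 [172 169 169 171 178 179 164 149 137 120 110 105 103 108 130 171 179 178
  178 179]
 [174 168 166 165 163 164 147 143 144 139 131 121 114 108 112 144 160 163
  165 172]
 [179 166 156 146 133 122 106 121 131 134 134 132 120 104 103  95  99 109
  120 144]]
collar vs tcp along bar [0.07750492 0.03223968 0.0241    ]
```

>>> apply_moves(
  steps=[
    [[0.4,-0.29,0,0,0,0,2.2],[0,0,1.0,0,0,0,2.2],[0,0,1.2,0,0,0,2.2],[0,0,0.7,0,0,0,2.2],[0,0,0.4,0,0,0,2.2],[0,0,0.4,0,0,0,2.2],[0,0,0.3,0,0,0,2.2],[0,0,0,0,0,0,2.2]],
  ],
)

```text
t: 8.3
position: [0.4467, 0.1879, 0.1747]
eef_rot: [-3.141, -0.0, 0.389]
ft_force: [-0.6, 0.4, -5.2]
width: 0.0276
gripper_force: 40.0
```

>>> apply_moves(
  steps=[
    [[0,0,0.2,0,0,0,2.2],[0,0,0.2,0,0,0,2.2],[0,0,0.2,0,0,0,2.2],[0,0,0.1,0,0,0,2.2],[0,0,0.1,0,0,0,2.2],[0,0,0,0,0,0,2.2],[0,0,0,0,0,0,2.2],[0,0,0,0,0,0,2.2]],
  ],
)

```text
t: 9.3
position: [0.4462, 0.1888, 0.1664]
eef_rot: [-3.14, 0.001, 0.39]
ft_force: [-2.2, 5.5, -3.5]
width: 0.028
gripper_force: 40.0
```

Run:
```python
from h import *
sd=cams.camera("side")[:,:,::-1]; cv2.imwrite("pics/s3.png",sd)
cv2.imwrite("pics/c3.png",cv2.resize(sd[125:215,240:340],None,fx=5,fy=5,interpolation=3)); s=sensors.state(); print(s["position"],s["ft_force"],s["moment"])
```

```text
[0.44625587 0.18876802 0.16637062] [-1.98517814  5.41975665 -4.1040117 ] [ 1.31223436  0.66596879 -0.02096839]
```

View pics/c3.png

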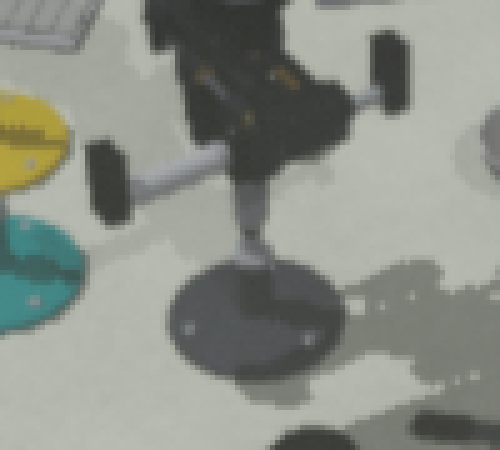

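The picture shows the sleeve over the spigot, which is visible only just below it. A 5 N side force suggests about 1 mm of offset, so I'll relieve that and push down.

>>> apply_moves(
  steps=[
    [[0,-0.15,0,0,0,0,2.2],[0,0,0.3,0,0,0,2.2],[0,0,0.4,0,0,0,2.2],[0,0,0.4,0,0,0,2.2],[0,0,0.4,0,0,0,2.2],[0,0,0.4,0,0,0,2.2],[0,0,0,0,0,0,2.2],[0,0,0,0,0,0,2.2]],
  ],
)

```text
t: 10.35
position: [0.4461, 0.189, 0.1473]
eef_rot: [-3.141, 0.001, 0.389]
ft_force: [-0.9, 4.1, -8.7]
width: 0.0278
gripper_force: 40.0
```

>>> apply_moves(
  steps=[
    [[0,-0.06,0.3,0,0,0,2.2],[0,0,0.4,0,0,0,2.2],[0,0,0.4,0,0,0,2.2],[0,0,0.2,0,0,0,2.2],[0,0,0.2,0,0,0,2.2],[0,0,0.2,0,0,0,2.2],[0,0,0,0,0,0,2.2],[0,0,0,0,0,0,2.2]],
  ],
)

```text
t: 11.35
position: [0.4464, 0.1891, 0.1331]
eef_rot: [-3.14, -0.002, 0.388]
ft_force: [-6.6, 2.5, 24.8]
width: 0.0276
gripper_force: 40.0
```

>>> apply_moves(
  steps=[
    [[0,0,-0.2,0,0,0,2.2],[0,0,0,0,0,0,4],[0,0,0,0,0,0,6],[0,0,0,0,0,0,6],[0,0,0,0,0,0,6],[0,0,0,0,0,0,6],[0,0,0,0,0,0,6],[0,0,0,0,0,0,6]],
  ],
)

```text
t: 12.35
position: [0.4461, 0.1894, 0.1327]
eef_rot: [-3.142, -0.0, 0.389]
ft_force: [-0.0, -0.4, -0.1]
width: 0.0601
gripper_force: 0.0
```

>>> apply_moves(
  steps=[
    [[0,0,-1.5,0,0,0,6],[0,0,-3,0,0,0,6],[0,0,-3.5,0,0,0,6],[0,0,-3.0,0,0,0,6],[0,0,-1.0,0,0,0,6],[0,0,0,0,0,0,6],[0,0,0,0,0,0,6],[0,0,0,0,0,0,6]],
  ],
)

```text
t: 13.35
position: [0.4455, 0.1892, 0.2518]
eef_rot: [3.141, 0.002, 0.389]
ft_force: [-0.6, -0.4, -0.2]
width: 0.06
gripper_force: 0.0
```

Run:
```python
from h import *
import pickle
m=cams.camera_model("wrist");s=sensors.state();im=cams.camera("wrist")[:,:,::-1];sd=cams.camera("side")[:,:,::-1]
pickle.dump(m,open("w4.pkl","wb"));print(s["position"],s["eef_rot"],s["ft_force"])
sd=cv2.resize(sd[125:225,230:350],(480,400),interpolation=3)
cv2.imwrite("pics/w4.png",im); cv2.imwrite("pics/c4.png",np.hstack([im[:,170:480],sd]))
```

```text
[0.44553499 0.18915479 0.25178496] [3.14146944e+00 1.96273632e-03 3.88761609e-01] [-0.55671529 -0.41712693 -0.16574285]
```

View pics/c4.png

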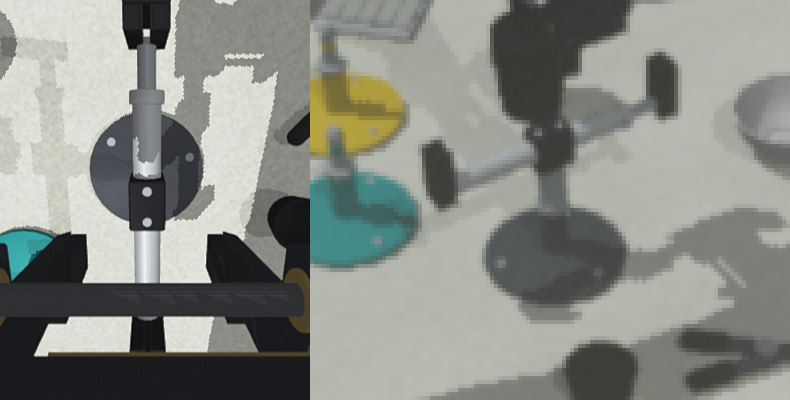

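The holder stands upright, with its sleeve down on the shoulder. In the wrist view the casting is at (317,203) and the bar is still along the tool x axis.

Run:
```python
from h import *
import pickle;m=pickle.load(open("w4.pkl","rb"))
c=onz("wrist",(317,203),.162,m); a=onz("wrist",(317,115),.154,m);b=onz("wrist",(316.8,270),.154,m);u=a-b;yaw=np.arctan2(u[1],u[0]);print(c,yaw)
e=onz("wrist",(316.5,91),.1565,m);print("collar dist",np.hypot(*(e-c)[:2]))
s=sensors.state();C=np.array([.446,.189]);j=C+.125*np.array([np.cos(.389),np.sin(.389)]);print(j)
h=(*j,.2518,.389)
plan(lin((*s["position"],s["eef_rot"][2]),h,4)+lin(h,(*j,.1635,.389),5),6)
```

```text
[0.44821222 0.19024336 0.162     ] 0.3872629486787173
collar dist 0.0803960466892662
[0.5616611  0.23640791]
[3.13, 0.0, 0.01, 0, 0, np.float64(-0.0), 6]
[3.13, 0.01, 0.0, 0, 0, np.float64(-0.0), 6]
[3.12, 0.0, 0.01, 0, 0, np.float64(-0.0), 6]
[3.13, 0.01, 0.01, 0, 0, np.float64(-0.0), 6]
[0.0, -0.0, 1.76, 0, 0, np.float64(-0.0), 6]
[0.0, -0.0, 1.77, 0, 0, np.float64(-0.0), 6]
[0.0, -0.0, 1.77, 0, 0, np.float64(-0.0), 6]
[0.0, -0.0, 1.76, 0, 0, np.float64(-0.0), 6]
[0.0, -0.0, 1.77, 0, 0, np.float64(-0.0), 6]
end [0.5617 0.2364 0.1635] 0.3887
```

>>> apply_moves(
  steps=[
    [[2.5,0,0,0,0,0,6],[3.5,0,0,0,0,0,6],[3.5,0,0,0,0,0,6],[2.5,0,0,0,0,0,6],[0.5,0,1.5,0,0,0,6],[0,0,2.5,0,0,0,6],[0,0,2.5,0,0,0,6],[0,0,1.3,0,0,0,6]],
  ],
)

```text
t: 14.45
position: [0.5596, 0.236, 0.1725]
eef_rot: [-3.141, 0.004, 0.388]
ft_force: [-0.8, -0.6, 0.7]
width: 0.0598
gripper_force: 0.0
```

>>> apply_moves(
  steps=[
    [[0,0,1.0,0,0,0,6],[0,0,0,0,0,0,6],[0,0,0,0,0,0,2],[0,0,0,0,0,0,2],[0,0,0,0,0,0,2],[0,0,0,0,0,0,2],[0,0,0,0,0,0,2],[0,0,0,0,0,0,2]],
  ],
  grip_force=35,
)

```text
t: 15.45
position: [0.562, 0.2368, 0.1649]
eef_rot: [3.142, -0.001, 0.389]
ft_force: [0.2, -0.9, 0.8]
width: 0.0279
gripper_force: 35.0
```

>>> apply_moves(
  steps=[
    [[0.3,0,0,0,0,0,2],[0.5,0,0,0,0,0,2],[0.5,0,0,0,0,0,2],[0.5,0,0,0,0,0,2],[0.5,0,0,0,0,0,2],[0.5,0,0,0,0,0,2],[0.5,0,0,0,0,0,2],[0.5,0,0,0,0,0,2]],
  ],
)

```text
t: 16.45
position: [0.5945, 0.2503, 0.1634]
eef_rot: [-3.141, 0.007, 0.389]
ft_force: [-6.3, -2.5, -0.2]
width: 0.0274
gripper_force: 35.0
```

>>> apply_moves(
  steps=[
    [[0.5,0,0,0,0,0,2],[0.5,0,0,0,0,0,2],[0.5,0,0,0,0,0,2],[0.5,0,0,0,0,0,2],[0.5,0,0,0,0,0,2],[0.4,0,0,0,0,0,2],[0.3,0,0,0,0,0,2],[0,0,0,0,0,0,2]],
  ],
)

```text
t: 17.45
position: [0.6228, 0.2621, 0.1625]
eef_rot: [-3.141, 0.01, 0.388]
ft_force: [-8.9, -4.0, -2.3]
width: 0.0278
gripper_force: 35.0
```

Run:
```python
from h import *
import pickle
m=cams.camera_model("wrist");s=sensors.state();im=cams.camera("wrist")[:,:,::-1];sd=cams.camera("side")[:,:,::-1]; t=cams.camera("top")[:,:,::-1]
pickle.dump((m,cams.camera_model("side")),open("w5.pkl","wb"));print(s["position"],s["eef_rot"],s["ft_force"],np.hypot(*(s["position"][:2]-np.array([.562,.2368]))))
sd=cv2.resize(sd[125:205,240:340],(500,400),interpolation=3); t=cv2.resize(t[150:250,200:275],(300,400),interpolation=3)
cv2.imwrite("pics/c5.png",np.hstack([sd,t])); cv2.imwrite("pics/w5.png",im)
```

```text
[0.62284178 0.26209624 0.16246839] [-3.14052936  0.00999059  0.38823385] [-8.89371787 -4.0330952  -2.33911929] 0.06589099060787353
```

View pics/c5.png

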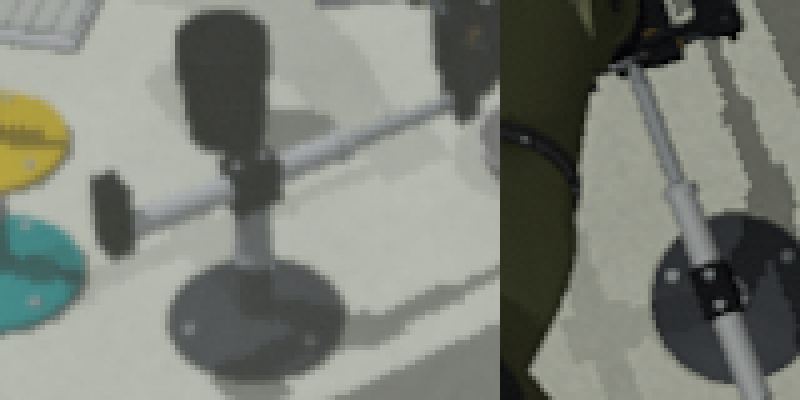

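The side and top views show the rod drawn, the holder upright and no dark ring at the mouth yet. Travel so far is 66 mm, so I'll pull about 4 mm more.

>>> apply_moves(
  steps=[
    [[0.2,0,0,0,0,0,2],[0.2,0,0,0,0,0,2],[0.1,0,0,0,0,0,2],[0,0,0,0,0,0,2],[0,0,0,0,0,0,2],[0,0,0,0,0,0,2],[0,0,0,0,0,0,2],[0,0,0,0,0,0,2]],
  ],
)

```text
t: 18.6
position: [0.6269, 0.2638, 0.1623]
eef_rot: [-3.14, 0.011, 0.388]
ft_force: [-8.9, -3.3, -2.6]
width: 0.0276
gripper_force: 35.0
```

Run:
```python
from h import *
s=sensors.state();im=cams.camera("wrist")[:,:,::-1];sd=cams.camera("side")[:,:,::-1]; t=cams.camera("top")[:,:,::-1]
print(s["position"],s["eef_rot"],s["ft_force"],np.hypot(*(s["position"][:2]-np.array([.562,.2368]))))
# rod profile in top view from mouth along bar
C=np.array([.446,.189]);u=np.array([np.cos(.388),np.sin(.388)])
for n,i in(("top",t),("side",sd)):
    g=cv2.cvtColor(i,6).astype("f4"); L=np.arange(.07,.125,.003); q=np.array([proj(n,np.array([*(C+l*u),.146])) for l in L],"f4")
    v=np.array([[cv2.getRectSubPix(g,(1,1),(float(x+dx),float(y+dy)))[0,0] for dx,dy in ((-2,-.8),(-1,-.4),(0,0),(1,.4),(2,.8))] if n=="top" else [cv2.getRectSubPix(g,(1,1),(float(x),float(y+d)))[0,0] for d in(-2,-1,0,1,2)] for x,y in q]); print(n,np.c_[L*1000,v].round().astype(int).tolist())
sd=cv2.resize(sd[138:168,290:330],(480,360),interpolation=3); t=cv2.resize(t[175:215,230:262],(288,360),interpolation=3)
cv2.imwrite("pics/c6.png",np.hstack([sd,t])); cv2.imwrite("pics/w6.png",im)
```

```text
[0.62694494 0.26380058 0.16231862] [-3.14039866  0.01106991  0.38812959] [-8.90229721 -3.29216314 -2.57084031] 0.07033403163575731
top [[70, 130, 142, 145, 143, 134], [73, 131, 143, 145, 142, 134], [76, 134, 142, 147, 140, 132], [79, 126, 140, 145, 141, 128], [82, 108, 124, 139, 140, 130], [85, 108, 81, 119, 132, 133], [88, 132, 73, 37, 83, 124], [91, 128, 113, 87, 60, 73], [94, 125, 116, 118, 99, 63], [97, 118, 109, 121, 124, 107], [100, 122, 114, 119, 119, 108], [103, 129, 118, 120, 118, 110], [106, 124, 111, 121, 122, 106], [109, 123, 115, 119, 119, 106], [112, 132, 117, 119, 118, 110], [115, 129, 113, 121, 120, 106], [118, 123, 117, 118, 118, 105], [121, 127, 113, 120, 118, 108], [124, 123, 112, 120, 120, 106]]
side [[70, 154, 161, 155, 141, 127], [73, 156, 160, 154, 140, 125], [76, 160, 156, 152, 139, 123], [79, 163, 157, 147, 135, 121], [82, 165, 158, 148, 135, 122], [85, 164, 156, 148, 138, 125], [88, 161, 146, 136, 134, 126], [91, 163, 149, 134, 123, 124], [94, 165, 156, 140, 119, 113], [97, 164, 155, 143, 125, 115], [100, 164, 156, 143, 126, 119], [103, 165, 158, 144, 126, 119], [106, 164, 158, 144, 127, 119], [109, 164, 158, 145, 126, 117], [112, 166, 158, 145, 127, 122], [115, 168, 160, 147, 128, 125], [118, 167, 159, 147, 129, 123], [121, 163, 155, 145, 128, 119], [124, 163, 157, 145, 128, 121]]
```

View pics/c6.png

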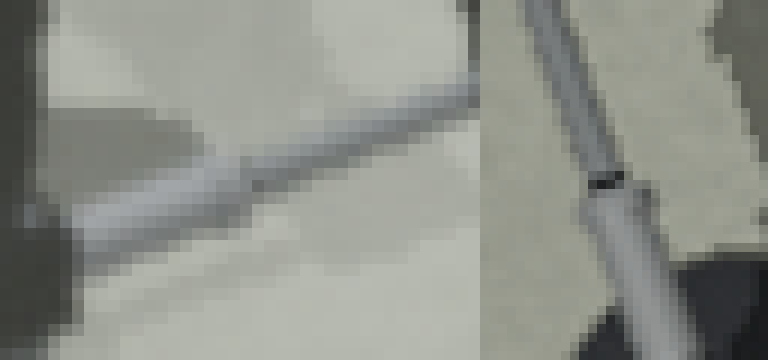

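The dark ring now shows right at the tube mouth, about 86–91 mm along the bar. TCP travel is 70.3 mm and the pull is about 9.5 N, so it's holding still on target.

```bash
python3 -c "
from workcell import order; print(order.close_job())"
```

```text
the job is handed in; nothing more can be done
None
```

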